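Wedge up the tube stand for levelling

ROBOT

A 6-joint arm with a two-finger parallel gripper is mounted at the origin on the work surface. World frame = base frame: x ahead of the robot, y to its left, z up, the work surface at z = 0. Lengths are in m, angles in rad, forces in N, time in s.
With the tool pointing down it reaches from about 0.3 to 0.875 m from the base axis. Payload 4.2 kg.
Tool frame: the origin (TCP) lies at the very end of the fingers, on their centre line; the grasp point (between the pads) lies 19 mm behind it (bot.tcp_to_grasp is the distance from the TCP to the grasp point, in m); z points along the fingers, y is the line along which they close (so a half turn about z gives the same grasp; the last joint's range is limited). The gripper opens to 85 mm and grips with 20 to 120 N. Pads are 22 mm wide; open, the fingers measure 114 mm over their backs; the gripper's body (76 mm by 85 mm) begins 54 mm behind the grasp point. The pads swing forward as they close: fully open they stand 13 mm farther back than shut.
Start: joints at [-1.255, 0.32, 1.565, -0, 1.257, -0.02], TCP at [0.189, -0.543, 0.231] pointing down, gripper open.
Joint ranges: [-3.11, 3.11], [-0.84, 2.01], [0.21, 2.61], [-1.34, 4.49], [0.05, 2.63], [-2.56, 2.56]. Speed limits (rad/s): [2.57, 2.57, 3.14, 3.14, 3.14, 3.14].

INTERFACE

Orientations are given as [roll, pitch, yaw] about the fixed x, y, z axes, in that order (R = Rz(yaw) Ry(pitch) Rx(roll)).
In Python, from cell import bot gives the robot as it stands. The module is installed in compiled form; this text tells all that it offers.
- The arm moves only by the shell command python3 -m crank 'ROWS' [OPENING] [FORCE]. ROWS is JSON, a list of rows, each a list of 6 numbers: the shift along the tool's x, y, z in cm, then the turn, a rotation vector about the tool's x, y, z in degrees. In form: [[tx, ty, tz, wx, wy, wz], ...]. A call has 1 to 12 rows; each row is the pose to reach, as a shift and turn from the pose commanded when the call began, along the tool's axes at that moment; what a row does not reach only later rows make up. A row lasts 1/12 s, in which the tool goes at most 41.7 mm and 7.16 degrees, less where a joint would pass 70% of its speed; a pose out of reach is approached as far as the arm can. A call with a gripper value outside its range is refused whole. OPENING is the gripper's target within -1 to 1 (shut at 1, half-way at 0, fully open at -1), set as the call begins (- or left out, the last holds). The fingers move at their own pace and stop on an object; FORCE is the grip in N (left out, the last holds). Time passes only in rows, so rows that repeat a pose let the fingers close. It gives the time, the measured TCP pose, the force, the opening and the grip force at its end, in the units of the state.
- bot.get_state(): the state, without advancing time (a new reading comes with each control period).
- bot.grab_frame(name): name is "scene" or "top" or "wrist"; returns the picture (420x560x3 uint8, blue, green, red); there is no depth.
- bot.get_calibration(name): a dict with "fovy" (degrees; the focal length in pixels is half the picture's height over the tangent of half this angle, whatever the lens; pixels are square), "cx", "cy" (the principal point, pixels), "k1" (the pictures are not rectified: a ray, as slopes to the right and down, at radius r is drawn at 1 + k1 r^2 times it, then the intrinsics apply), "rvec" (rotation vector, rad) and "tvec" (3), from world to camera coordinates, as OpenCV has them; the wrist camera has in their place "T_tool_cam" (4x4, takes a point from camera to tool coordinates, whose origin is the TCP and whose axes are the flange's). Camera axes: x right, y down, z forward; pixel columns grow to the right and rows downward; lengths in m; the calibration is good to about 2 mm. A picture is of the moment at which its call begins: read the wrist's pose just before it. get_calibration takes no time and is no camera call.
- bot.close_job(): hands the job in; it is judged then, once.
The state is a dict: "t": time; "qpos": joint angles; "joint_velocities": joint speeds; "effort": joint torques, N m; "eef_pos": TCP position; "eef_rot": TCP orientation; "ft_force": force on the tool from outside, world axes, zero at the start; "wrist_torque": the same for the moment, N m; "width": finger opening in m; "finger_force": force on a finger pad.
Only numpy, scipy, OpenCV 4.12 (cv2) and the standard library are available. Lean on these libraries where they do the work, as an engineer would, in place of code of your own. Each camera call takes 0.05 s, during which the arm holds its last target. There are 200 camera calls.

TASK

Stand the loose capped tube from the bench rack upright in the empty middle hole of the tilting tube stand, right down to the bottom, and let go of it. Then slide the thin end of the wooden wedge, flat on the bench, under the bar along the stand's front edge until the wedge lifts that edge just clear of its base by about 5 mm (2 to 8 mm is fine), and finish still gripping the wedge there by its block, touching the stand with nothing but the wedge, so that a colleague can turn the levelling feet. Leave the goggles, bottle and bowl where they are.

Things in the scene. Friction and masses are not known exactly. Their poses are not given: they have to be found in the camera images.
- tube_center (a point): Centre (half-way up) of the loose sample tube: white, 16 mm diameter, 110 mm long, red cap 18 mm diameter over its top 22 mm; 30 g. z axis along the tube, cap up. At the start it stands upright in the middle hole of the bench rack, its foot 10 mm above the bench, its centre 65 mm above the bench and 15 mm above the rack's top.
- rack: Blue bench rack, fixed, 50 x 120 x 50 mm (x, y, z), standing on the bench to the robot's left or right (the wedge is on the other side). Origin: centre of its underside. Three 19 mm holes, 40 mm deep, in a row along its y at -40, 0 and +40 mm; only the middle one holds a tube.
- socket (a point): Centre of the mouth of the empty middle hole in the stand's blue block; 80 mm above the bench at the start. The hole is 19 mm wide, 40 mm deep, with a 2 mm chamfer: a seated tube's centre is 15 mm above this point. z up; x points from the stand's front edge to its hinge, y along the front edge. The front bar lies 100 mm from here towards -x.
- lip (a point): Middle of the underside of the front bar: round steel, 10 mm diameter, 150 mm long, below the front edge of the deck; axes as socket (x inwards to the hinge, 160 mm away). At rest it is 12 mm above the bench; its rise above that is the lift. The bench below the bar is bare over the middle 150 mm. The bar presses on the wedge with about 2.5 to 5 N; pushing takes up to about 15 N.
- base: The tilting stand's grey base, fixed, 190 x 200 mm. Origin: on the bench under its middle; x from front to hinge. Its two rails (12 mm high, 90 mm to either side) carry the feet of the hinged aluminium deck (200 mm wide, top 30 mm above the bench). On the deck is a blue block 50 x 180 x 50 mm (x, y, z) with three holes; like tubes are fixed in the outer two, at y -60 and +60 mm, tops 150 mm above the bench.
- wedge: The whole wooden wedge, 140 x 30 mm, 120 g, lying flat on the bench. Origin: middle of its underside, 70 mm from either end; x to the thin end. The front bar first touches the ramp with the thin end 40 mm past the bar (ramp 12 mm high there); every further 5 mm lifts it 1 mm, so 65 mm past the bar is a lift of 5 mm.
- deck (a joint): Hinge of the deck at the rear of the stand, rad: 0 resting on the base, growing as the front edge rises; 0.01 rad lifts the front bar by 1.6 mm (2 to 8 mm is 0.0125 to 0.05).
- wedge_grip (a point): Centre of the upright grip block (40 x 30 x 55 mm in x, y, z) of the loose wooden wedge: 27.5 mm above the wedge's flat underside. Grip it from above across its 30 mm width (along y). x points to the thin end. The ramp is 24 mm high at the block's front face, 20 mm ahead of this point, and falls evenly to 4 mm at the thin end, 120 mm ahead.
- goggles_mid (a point): Bystander: safety goggles with yellow lenses and red rims, about 150 x 110 x 53 mm. This point: 25 mm above the bench, in their middle.
- bottle: Bystander: amber bottle with a white cap, 64 mm diameter, 130 mm high. Origin: centre of its underside.
- bowl: Bystander: small white bowl, 84 mm diameter, 40 mm high. Origin: centre of its underside.
Not all that is in view belongs to the job. Of the things that look like the part that bears tube_center, the smaller one is meant. Several things have the shape of the wedge; the one meant has the colours described above.

How it is judged:
By the outcome, as a careful person would: the job done as asked, in the order asked, and still so for the second after the job is handed in, while the arm keeps its last pose, push and grip.
It also fails if it takes over 64 s, if anything falls off the work surface, if the arm or the gripper's body presses on something with over 40 N, if the wrist force passes 120 N, or if a joint passes its speed limit or range.

## Working session

There is one attempt and no reset: what is moved stays moved. The work goes in short steps, Python scripts to look and compute and a shell command to move; the robot and the scene stay as the last step left them, time stands still between calls to the robot, and variables do not carry over. Pictures are saved under pics/ and viewed, at most 10 in all, crops included, and the job is handed in when it is done.

```bash
mkdir -p pics; python3 - <<'E'
from cell import bot
import cv2,numpy as np
s=bot.get_state(); print(s)
a=[bot.grab_frame(n) for n in("scene","top")]
for n,i in zip(("scene","top"),a): cv2.imwrite(f"pics/{n}0.png",i); c=bot.get_calibration(n); print(n,c)
print(bot.get_calibration("wrist"))
E
```

```text
{'t': 0.0, 'qpos': array([-1.25498408e+00,  3.20298133e-01,  1.56574051e+00, -2.12288687e-05,
        1.25740940e+00, -2.00228833e-02]), 'joint_velocities': array([-0.00118382,  0.0015647 , -0.00012033, -0.00075678, -0.00091954,
       -0.00194252]), 'effort': array([-2.55337955e-04, -4.15531468e+01, -2.34164482e+01, -2.42187671e-04,
        8.17961904e-03, -1.84397265e-05]), 'eef_pos': array([ 0.1893195 , -0.54239916,  0.23045483]), 'eef_rot': array([-3.13973723e+00, -1.69691370e-05,  3.35841676e-01]), 'ft_force': array([-0.09161385, -0.66161187,  0.18541644]), 'wrist_torque': array([ 0.03424339, -0.00796549,  0.01314999]), 'finger_force': 0.0, 'width': 0.08591188526392994}
scene {'fovy': 44.618533171332174, 'cx': 282.1625215388037, 'cy': 205.791668054422, 'k1': -0.058868647565781036, 'rvec': array([ 1.15682942,  2.25134602, -1.05971594]), 'tvec': array([ 0.34510909, -0.2109675 ,  1.7691594 ])}
top {'fovy': 45.63854820876493, 'cx': 273.2964242396813, 'cy': 206.10817072498796, 'k1': -0.1750253652548118, 'rvec': array([ 2.11605869, -2.17088216,  0.17579626]), 'tvec': array([-0.03811633,  0.54288909,  1.1930588 ])}
{'fovy': 71.32817300940532, 'cx': 278.6942222635313, 'cy': 204.97900244943742, 'k1': -0.01936125299413831, 'T_tool_cam': array([[-5.78642498e-04, -9.57369970e-01, -2.88863991e-01,
         7.34124392e-02],
       [ 9.99999770e-01, -6.55870979e-04,  1.70560594e-04,
        -8.89406367e-04],
       [-3.52747099e-04, -2.88863826e-01,  9.57370130e-01,
        -1.42426135e-01],
       [ 0.00000000e+00,  0.00000000e+00,  0.00000000e+00,
         1.00000000e+00]])}
```

View pics/scene0.png

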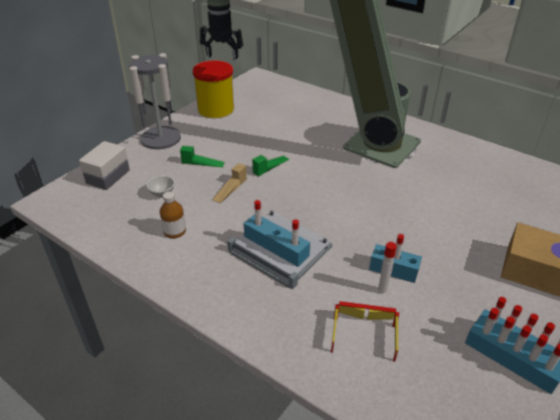

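View pics/top0.png

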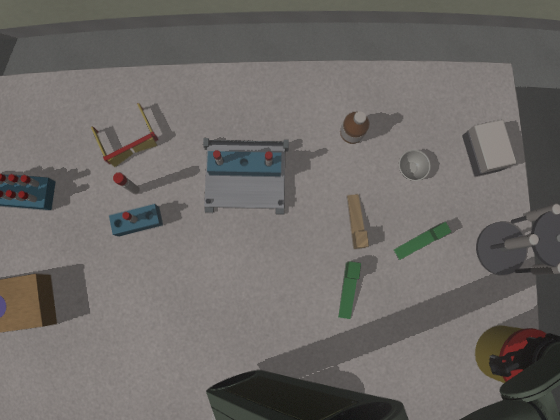

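The scene view looks back at the robot from the far side of the bench; the top view has the robot at the bottom.
- **Tubes:** candidates in the top view are a small capped tube in the small 3-hole rack (127,215), a bigger free-standing capped tube (120,179), and the tubes in the big rack (20,190). The smaller one, in the middle hole of the small rack, fits.
- **Wedges:** one wooden (357,222) and two green (350,290) and (424,240). The wooden one fits the described colours.
- **Stand:** at (245,175), with its front edge towards the robot at row ~210.

I'll confirm these in a crop and triangulate.

```bash
cat > h.py <<'E'
from cell import bot
import cv2,numpy as np
from scipy.spatial.transform import Rotation as R
def cam(n,s=None):
    c=bot.get_calibration(n); f=210/np.tan(np.radians(c["fovy"])/2)
    K=np.array([[f,0,c["cx"]],[0,f,c["cy"]],[0,0,1]]); D=np.array([c["k1"],0,0,0,0])
    if "rvec" in c: Rc=cv2.Rodrigues(c["rvec"])[0]; t=np.array(c["tvec"])
    else:
        T=np.eye(4); T[:3,:3]=R.from_euler("xyz",s["eef_rot"]).as_matrix(); T[:3,3]=s["eef_pos"]
        T=np.linalg.inv(T@c["T_tool_cam"]); Rc=T[:3,:3]; t=T[:3,3]
    return K,D,Rc,t
def ray(C,px):
    K,D,Rc,t=C; p=cv2.undistortPoints(np.array(px,float).reshape(-1,1,2),K,D)[:,0]
    d=np.c_[p,np.ones(len(p))]@Rc; return -Rc.T@t, d/np.linalg.norm(d,axis=1)[:,None]
def plane(C,px,z):
    o,d=ray(C,px); return o+d*((z-o[2])/d[:,2])[:,None]
def tri(C1,p1,C2,p2):
    A=np.zeros((3,3));b=np.zeros(3);L=[]
    for C,p in((C1,p1),(C2,p2)):
        o,d=ray(C,p);d=d[0];M=np.eye(3)-np.outer(d,d);A+=M;b+=M@o;L.append((o,d))
    x=np.linalg.solve(A,b); return x,[np.linalg.norm(np.cross(x-o,d)) for o,d in L]
def proj(C,X):
    K,D,Rc,t=C; return cv2.projectPoints(np.array(X,float).reshape(-1,1,3),cv2.Rodrigues(Rc)[0],t,K,D)[0][:,0]
def blobs(img,lo,hi,amin=15):
    h=cv2.cvtColor(img,cv2.COLOR_BGR2HSV); h[...,0]=(h[...,0].astype(int)+30)%180  # hue shifted +30
    m=cv2.inRange(h,lo,hi); cs=cv2.findContours(m,cv2.RETR_EXTERNAL,cv2.CHAIN_APPROX_NONE)[0]
    return [c for c in cs if cv2.contourArea(c)>=amin]
RED=((20,130,60),(38,255,255)); BLUE=((115,90,40),(145,255,255)); WOOD=((38,70,70),(55,255,255))
E
python3 - <<'E'
from h import *
for n in("scene","top"):
    i=cv2.imread(f"pics/{n}0.png")
    for k,r in(("RED",RED),("BLUE",BLUE),("WOOD",WOOD)):
        print(n,k,[tuple(np.round(np.r_[cv2.minAreaRect(c)[0],cv2.minAreaRect(c)[1],cv2.minAreaRect(c)[2]],1).tolist()) for c in blobs(i,*r)])
s=cv2.imread("pics/scene0.png");t=cv2.imread("pics/top0.png")
cv2.imwrite("pics/crop0.png",np.hstack([cv2.resize(s[150:300,170:430],(390,225)),cv2.resize(t[130:330,100:400],(400,267))[:225]]) if 0 else cv2.resize(t[130:330,90:390],(800,533),interpolation=cv2.INTER_CUBIC))
E
```

```text
scene RED [(556.5, 349.0, 12.0, 5.0, 90.0), (545.6, 334.1, 7.8, 25.6, 29.7), (528.9, 325.0, 8.3, 25.2, 29.4), (512.8, 316.2, 8.3, 24.8, 29.4), (367.3, 307.8, 62.8, 6.8, 7.7), (496.9, 307.7, 8.5, 24.7, 32.5), (390.3, 249.6, 10.2, 15.5, 11.3), (400.1, 238.6, 5.4, 9.4, 9.5), (295.5, 224.5, 9.0, 5.0, 90.0), (257.0, 204.5, 4.0, 9.0, 0.0), (212.5, 70.0, 20.0, 39.0, 90.0)]
scene BLUE [(517.8, 350.0, 102.6, 41.0, 30.7), (405.4, 265.7, 25.0, 26.0, 15.3), (377.1, 257.8, 11.2, 25.7, 14.0), (275.8, 239.3, 71.5, 26.1, 27.9), (406.5, 2.0, 4.0, 19.0, 90.0)]
scene WOOD [(389.5, 326.0, 52.1, 25.7, 52.1), (347.9, 324.8, 30.6, 37.6, 6.0), (174.9, 234.3, 5.9, 21.4, 81.5), (537.0, 258.5, 62.8, 59.4, 16.4), (171.0, 211.0, 20.0, 22.0, 90.0), (231.9, 184.3, 16.3, 45.7, 32.7), (214.1, 97.0, 42.0, 38.2, 86.9)]
top RED [(512.5, 373.2, 5.8, 20.5, 56.3), (519.8, 340.6, 16.0, 50.4, 60.3), (126.0, 215.0, 6.0, 6.0, 90.0), (21.4, 194.2, 6.3, 6.3, 26.6), (8.5, 193.2, 5.4, 6.3, 18.4), (23.5, 178.0, 6.3, 6.7, 26.6), (11.1, 177.3, 5.8, 5.8, 26.6), (118.1, 177.6, 9.8, 9.8, 31.0), (268.3, 154.8, 5.7, 6.4, 45.0), (216.0, 154.0, 6.0, 6.0, 90.0), (128.5, 146.0, 4.5, 55.5, 62.9)]
top BLUE [(133.2, 219.3, 19.5, 47.1, 75.1), (141.7, 210.3, 6.1, 26.9, 75.4), (26.4, 191.4, 53.7, 31.4, 5.0), (243.5, 162.0, 18.0, 71.0, 90.0), (225.2, 153.2, 3.9, 8.0, 76.0)]
top WOOD [(490.0, 356.0, 30.0, 52.0, 0.0), (17.8, 302.6, 53.4, 42.4, 82.7), (357.4, 220.9, 53.5, 14.1, 81.9), (120.0, 158.0, 8.9, 25.9, 63.4), (144.3, 145.6, 9.4, 23.3, 63.4), (98.2, 141.2, 31.8, 2.8, 66.0), (354.4, 125.6, 23.8, 21.2, 36.9), (144.4, 117.1, 31.8, 2.4, 65.1)]
```

View pics/crop0.png

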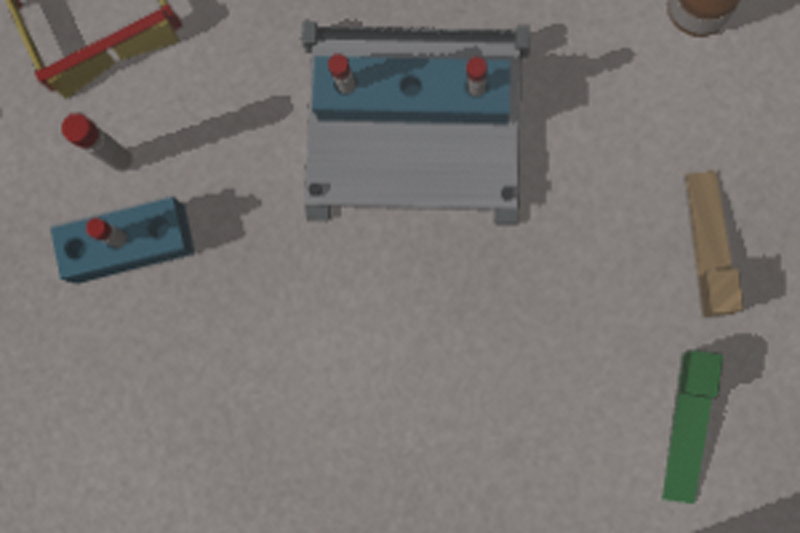

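The crop confirms the small tube in the small rack's middle hole (crop 100,231), with the larger decoy tube at (85,133). It also confirms the empty socket between the two caps (411,86), the wooden wedge at (713,240) with its block towards the robot at (721,290), and the green wedge at (692,425).

```bash
python3 - <<'E'
from h import *
S,T=cam("scene"),cam("top"); np.set_printoptions(precision=4,suppress=True)
for n,a,b in(("tube",(400.1,238.6),(126,215)),("decoy",(390.3,249.6),(118.1,177.6)),("st_a",(295.5,224.5),(216,154)),("st_b",(257,204.5),(268.3,154.8))):
    print(n,*tri(S,a,T,b))
print("socket",plane(T,(244.1,162.2),.08))
print("foot decoy",plane(T,(90+122/2.667,130+162/2.667),0))
c=lambda x,y:(90+x/2.667,130+y/2.667)
print("wedge thin end corners",plane(T,[c(686,173),c(717,171)],.004))
print("block top corners",plane(T,[c(701,268),c(735,268),c(741,308),c(707,313)],.055))
print("rack top",plane(T,[c(52,228),c(177,199),c(188,247),c(66,275)],.05))
print("front corners of deck",plane(T,[c(306,204),c(519,207),c(305,52),c(522,52)],.03))
E
```

```text
tube [0.5183 0.2968 0.1124] [np.float64(9.415809728793058e-05), np.float64(9.415809728801479e-05)]
decoy [0.6017 0.3069 0.1472] [np.float64(0.0007587171567973897), np.float64(0.0007587171567972928)]
st_a [0.6518 0.079  0.1414] [np.float64(0.00031573099540595635), np.float64(0.0003157309954060517)]
st_b [ 0.6464 -0.0423  0.1421] [np.float64(0.00038428283252797094), np.float64(0.0003842828325280327)]
socket [[0.646  0.0167 0.08  ]]
foot decoy [[0.598 0.305 0.   ]]
wedge thin end corners [[ 0.5723 -0.2434  0.004 ]
 [ 0.5736 -0.2738  0.004 ]]
block top corners [[ 0.4745 -0.2448  0.055 ]
 [ 0.4737 -0.2764  0.055 ]
 [ 0.4367 -0.2801  0.055 ]
 [ 0.4331 -0.2484  0.055 ]]
rack top [[0.5271 0.3577 0.05  ]
 [0.5516 0.2382 0.05  ]
 [0.5063 0.2274 0.05  ]
 [0.4826 0.3432 0.05  ]]
front corners of deck [[ 0.5471  0.1198  0.03  ]
 [ 0.5392 -0.0803  0.03  ]
 [ 0.6948  0.1205  0.03  ]
 [ 0.6892 -0.0876  0.03  ]]
```

```bash
cat >> h.py <<'E'
def go(p,yawdeg,s=None):
    s=s or bot.get_state(); R0=R.from_euler("xyz",s["eef_rot"]); R1=R.from_euler("xyz",[180,0,yawdeg],degrees=True)
    d=R0.inv().apply(np.array(p)-s["eef_pos"])*100; w=(R0.inv()*R1).as_rotvec(degrees=True)
    print("row",np.round(np.r_[d,w],2).tolist(),"rows>=",np.ceil(np.linalg.norm(d)/4.17))
E
python3 -c "
from h import *
go([.517,.297,.25],0)"
```

```text
row [58.6, -68.47, -1.83, -0.09, 0.01, 19.24] rows>= 22.0
```

```bash
python3 -m crank '[[58.6,-68.5,-1.8,0,0,19.2],[58.6,-68.5,-1.8,0,0,19.2],[58.6,-68.5,-1.8,0,0,19.2],[58.6,-68.5,-1.8,0,0,19.2],[58.6,-68.5,-1.8,0,0,19.2],[58.6,-68.5,-1.8,0,0,19.2],[58.6,-68.5,-1.8,0,0,19.2],[58.6,-68.5,-1.8,0,0,19.2],[58.6,-68.5,-1.8,0,0,19.2],[58.6,-68.5,-1.8,0,0,19.2],[58.6,-68.5,-1.8,0,0,19.2],[58.6,-68.5,-1.8,0,0,19.2]]' -0.2; python3 -c "
from h import *
go([.517,.297,.25],0)"
```

```text
t: 1.1
eef_pos: [0.371, -0.0751, 0.2413]
eef_rot: [3.141, -0.0, 0.0]
ft_force: [1.4, -1.6, 0.7]
width: 0.0514
finger_force: 0.0
row [14.61, -37.21, -0.87, 0.01, -0.01, 0.03] rows>= 10.0
```

```bash
python3 -m crank '[[14.6,-37.2,-0.9,0,0,0],[14.6,-37.2,-0.9,0,0,0],[14.6,-37.2,-0.9,0,0,0],[14.6,-37.2,-0.9,0,0,0],[14.6,-37.2,-0.9,0,0,0],[14.6,-37.2,-0.9,0,0,0],[14.6,-37.2,-0.9,0,0,0],[14.6,-37.2,-0.9,0,0,0],[14.6,-37.2,-0.9,0,0,0],[14.6,-37.2,-0.9,0,0,0],[14.6,-37.2,-0.9,0,0,0],[14.6,-37.2,-0.9,0,0,0]]'; python3 - <<'E'
from h import *
np.set_printoptions(precision=4,suppress=True)
s=bot.get_state(); i=bot.grab_frame("wrist"); cv2.imwrite("pics/w1.png",i); C=cam("wrist",s)
print(s["eef_pos"])
for c in blobs(i,*RED,amin=60):
    (u,v),r=cv2.minEnclosingCircle(c); print("red",u,v,r,plane(C,(u,v),.12))
print(proj(C,[[.517,.297,.12],[.517,.297,.05]]))
E
```

```text
t: 2.1
eef_pos: [0.5166, 0.2957, 0.249]
eef_rot: [3.14, 0.002, 0.003]
ft_force: [-1.1, 0.2, -0.1]
width: 0.0512
finger_force: 0.0
[0.5166 0.2957 0.249 ]
red 278.6326599121094 194.83673095703125 9.857151985168457 [[0.5178 0.2963 0.12  ]]
red 6.099999904632568 135.5 10.46241283416748 [[0.5739 0.5466 0.12  ]]
red 268.0 105.5 16.77060890197754 [[0.5991 0.3058 0.12  ]]
red 2.5 92.5 8.860122680664062 [[0.611  0.5402 0.12  ]]
red 549.5 41.0 15.305328369140625 [[0.653  0.0673 0.12  ]]
red 238.5 15.5 42.43239974975586 [[0.669  0.3294 0.12  ]]
[[277.9248 195.6228]
 [277.9548 180.3142]]
```

View pics/w1.png

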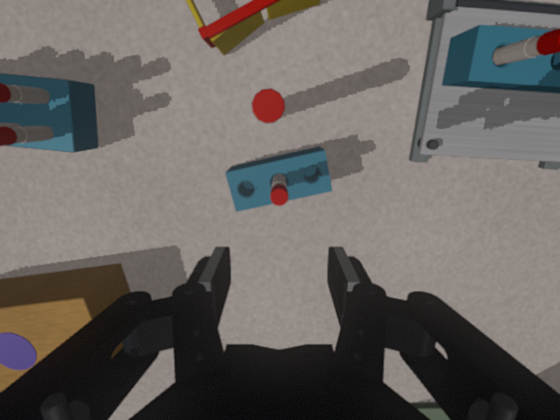

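Wrist view: the small cap is at (279,195) above the small rack, the larger decoy at (268,105). The position agrees within 1 mm across the views. Next I descend and grip.

```bash
python3 -m crank '[[0.1,-0.1,4,0,0,0],[0.1,-0.1,8,0,0,0],[0.1,-0.1,12,0,0,0],[0.1,-0.1,15,0,0,0],[0.1,-0.1,17,0,0,0],[0.1,-0.1,18.5,0,0,0],[0.1,-0.1,18.5,0,0,0],[0.1,-0.1,18.5,0,0,0]]' && python3 -m crank '[[0,0,0,0,0,0],[0,0,0,0,0,0],[0,0,0,0,0,0],[0,0,0,0,0,0],[0,0,0,0,0,0],[0,0,0,0,0,0],[0,0,0,0,0,0],[0,0,0,0,0,0]]' 1 30 && python3 -m crank '[[0,0,-3,0,0,0],[0,0,-6,0,0,0],[0,0,-9,0,0,0],[0,0,-12,0,0,0],[0,0,-15,0,0,0],[0,0,-15,0,0,0]]'
```

```text
t: 2.82
eef_pos: [0.5174, 0.2945, 0.0653]
eef_rot: [3.141, 0.001, -0.001]
ft_force: [0.5, 0.2, 0.1]
width: 0.0514
finger_force: 0.0
t: 3.48
eef_pos: [0.5188, 0.2963, 0.0668]
eef_rot: [-3.141, -0.003, 0.001]
ft_force: [-0.0, -1.0, 6.6]
width: 0.0167
finger_force: 29.3
t: 3.98
eef_pos: [0.5206, 0.2976, 0.2222]
eef_rot: [-3.136, -0.011, 0.001]
ft_force: [0.8, 0.9, 0.3]
width: 0.0164
finger_force: 29.3
```

```bash
python3 -m crank '[[0,0,-1.5,0,0,0],[2,4,-1.5,0,0,0],[3.5,7.5,-1.5,0,0,0],[5,11,-1.5,0,0,0],[6.5,14.5,-1.5,0,0,0],[8,18,-1.5,0,0,0],[9.5,21.5,-1.5,0,0,0],[11,24.5,-1.5,0,0,0],[12.5,27,-1.5,0,0,0],[13,27.9,-1.5,0,0,0],[13,27.9,-1.5,0,0,0],[13,27.9,-1.5,0,0,0]]'; python3 - <<'E'
from h import *
np.set_printoptions(precision=4,suppress=True)
s=bot.get_state(); i=bot.grab_frame("wrist"); t=bot.grab_frame("top"); sc=bot.grab_frame("scene")
for n,k in(("w2",i),("t2",t),("s2",sc)): cv2.imwrite(f"pics/{n}.png",k)
np.save("s2.npy",s,allow_pickle=True); C=cam("wrist",s); print(s["eef_pos"],s["eef_rot"])
print(proj(C,[[.648,.018,.08]]))
v=np.zeros((600,800,3),np.uint8); v[:420,:560]=i; v[420:600,:240]=cv2.resize(t[110:200,180:300],(240,180)); v[420:600,260:500]=cv2.resize(sc[170:260,220:340],(240,180)); cv2.imwrite("pics/v2.png",v)
for c in blobs(i,*RED,amin=60): print(cv2.minEnclosingCircle(c))
E
```

```text
t: 4.98
eef_pos: [0.6475, 0.0175, 0.2297]
eef_rot: [-3.141, 0.002, 0.0]
ft_force: [-0.0, 0.8, 0.5]
width: 0.0165
finger_force: 29.4
[0.6475 0.0175 0.2297] [-3.1407  0.0015  0.0001]
[[279.0251 190.3938]]
((279.48858642578125, 315.42572021484375), 33.607357025146484)
((351.73077392578125, 212.73077392578125), 13.833955764770508)
((207.5, 206.5), 13.209944725036621)
((27.0, 127.5), 33.90068817138672)
((71.0, 104.0), 17.262775421142578)
((30.0, 24.5), 9.178879737854004)
```

View pics/v2.png

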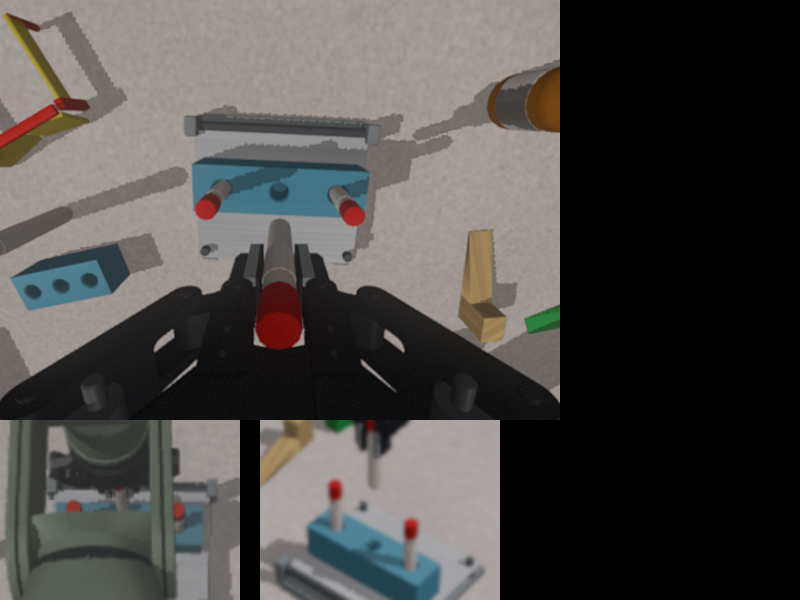

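Wrist view: the empty hole is at (279,191), matching my prediction of (279.0,190.4). The tube is held centred, its foot near (280,222).

```bash
python3 - <<'E'
from h import *
np.set_printoptions(precision=4,suppress=True)
s=np.load("s2.npy",allow_pickle=True).item(); i=cv2.imread("pics/w2.png"); C=cam("wrist",s)
g=cv2.cvtColor(i,cv2.COLOR_BGR2GRAY); sub=g[178:204,262:298]; print(sub[:, ::2][::2])
m=(sub<np.median(sub)-20).astype(np.uint8); n,l,st,ce=cv2.connectedComponentsWithStats(m); print(st,ce+[262,178])
for k in range(1,n):
    if st[k,4]>60: print(plane(C,ce[k]+[262,178],.08), plane(C,ce[k]+[262,178],.078))
p=s["eef_pos"]; 
for z in(.163,.173): 
    th=np.linspace(0,2*np.pi,8,endpoint=False); print(z,proj(C,np.c_[p[0]+.008*np.cos(th),p[1]+.008*np.sin(th),0*th+z]).round(1).tolist())
print("tube rows: left/right edges")
for r in range(218,262,6):
    row=cv2.cvtColor(i,cv2.COLOR_BGR2HSV)[r,262:300]; print(r,g[r,262:300:1].tolist())
E
```

```text
[[ 72  73  72  72  73  72  72  72  72  87  93  91  98 102 103 103 104 103]
 [ 72  71  72  70  71  70  75  74  72  96 104 103 106 102 103 104 104 105]
 [ 73  74  76  90  89  91  91  86  81  82  89  95 101 100 102 103 103 104]
 [ 97 101 102 104 103  87  76  74  72  71  75  80  95  99 104 101 101 102]
 [101 102 101 102  88  70  73  73  71  73  73  72  78  96  97 103 102 103]
 [102 101 102 101  74  57  70  72  72  72  73  72  55  82  95 102 102 103]
 [103 102 103  97  66  50  56  64  72  74  67  57  46  70  99 102 102 103]
 [103 103 103  95  64  51  51  52  53  54  52  47  46  72  99 103 103 103]
 [102 102 102  99  69  52  54  54  54  51  49  47  53  81  98 103 103 103]
 [103 103 103 102  78  59  54  55  53  52  53  48  63  91  99 104 103 102]
 [101 102 102 103  95  72  61  54  52  52  52  65  85  97 103 103 102 102]
 [102 103 102 102 102  95  80  70  67  69  74  86  94 102 102 103 104 104]
 [103 104 104 104 103 104 101  94  90  90  94  99 103 102 104 103 103 101]]
[[  0   0  36  26 606]
 [  0   0  18   5  65]
 [  8   5  19  18 265]] [[280.9637 191.0875]
 [269.3077 179.4308]
 [278.6528 1
[... 1084 characters left out ...]
6, 115, 140, 146, 146, 146, 147, 146, 147, 148]
242 [142, 143, 145, 147, 143, 124, 108, 101, 99, 94, 92, 89, 85, 82, 82, 83, 84, 84, 85, 85, 84, 85, 85, 84, 85, 85, 83, 82, 77, 96, 135, 148, 147, 145, 145, 146, 148, 145]
248 [34, 81, 137, 146, 133, 109, 89, 81, 77, 78, 80, 82, 84, 84, 85, 84, 85, 84, 85, 87, 88, 89, 87, 87, 85, 84, 88, 88, 85, 87, 116, 136, 100, 49, 28, 33, 48, 63]
254 [27, 73, 126, 108, 79, 71, 76, 78, 77, 77, 79, 83, 83, 83, 85, 83, 84, 84, 85, 88, 89, 87, 87, 87, 85, 84, 85, 86, 88, 87, 89, 97, 67, 36, 29, 32, 37, 50]
260 [29, 46, 76, 77, 73, 73, 77, 78, 77, 78, 80, 82, 82, 81, 84, 84, 84, 84, 85, 84, 88, 87, 88, 88, 86, 83, 86, 86, 86, 89, 87, 81, 56, 32, 28, 28, 32, 34]
```

```bash
python3 - <<'E'
from h import *
np.set_printoptions(precision=2,suppress=True)
s=np.load("s2.npy",allow_pickle=True).item(); i=cv2.imread("pics/w2.png"); C=cam("wrist",s); p=s["eef_pos"]
th=np.linspace(0,2*np.pi,60)
for dz in(-.004,0,.004):
    b=p[2]-.0668
    top=proj(C,np.c_[p[0]+.009*np.cos(th),p[1]+.009*np.sin(th),0*th+b+.12+dz])
    low=proj(C,np.c_[p[0]+.009*np.cos(th),p[1]+.009*np.sin(th),0*th+b+.098+dz])
    a=np.linspace(0,2*np.pi,60); S=[[p[0]+.008*np.sin(f)*np.cos(t),p[1]+.008*np.sin(f)*np.sin(t),b+.018+dz-.008*np.cos(f)] for f in np.linspace(0,1.57,15) for t in th]
    q=proj(C,S); print(dz,"cap bottom row",top[:,1].max(),"cap cols",top[:,0].min(),top[:,0].max(),"lower cap rim far row",low[:,1].min(),"round foot",q[:,1].min(),q[np.argmin(q[:,1])])
    f=q
c=max(blobs(i,*RED,amin=60),key=lambda c:cv2.contourArea(c) if abs(c[:,0,0].mean()-279)<20 else 0)[:,0]
print("seen cap",c.min(0),c.max(0))
E
```

```text
-0.004 cap bottom row 338.48791825735475 cap cols 256.96980157292523 304.489707046312 lower cap rim far row 268.89905889424983 round foot 212.80637851027913 [279.84 212.81]
0 cap bottom row 346.1986250520408 cap cols 256.194066086527 305.4016900526383 lower cap rim far row 273.56145327978413 round foot 214.6136058633415 [279.86 214.61]
0.004 cap bottom row 354.4566255948711 cap cols 255.3619062551219 306.38122838961846 lower cap rim far row 278.51617058983646 round foot 216.48972877476703 [279.88 216.49]
seen cap [256 282] [301 349]
```

```bash
python3 -m crank '[[0.05,-0.05,2,0,0,0],[0.05,-0.05,4.5,0,0,0],[0.05,-0.05,7,0,0,0],[0.05,-0.05,8.5,0,0,0],[0.05,-0.05,9.2,0,0,0],[0.05,-0.05,9.8,0,0,0],[0.05,-0.05,10.3,0,0,0],[0.05,-0.05,10.8,0,0,0]]' && python3 -m crank '[[0,0,0.4,0,0,0],[0,0,0.8,0,0,0],[0,0,1.2,0,0,0],[0,0,1.6,0,0,0],[0,0,2,0,0,0],[0,0,2.2,0,0,0],[0,0,2.2,0,0,0]]'
```

```text
t: 5.8
eef_pos: [0.6491, 0.018, 0.123]
eef_rot: [3.142, -0.002, 0.001]
ft_force: [0.1, 0.6, -0.4]
width: 0.0159
finger_force: 30.0
t: 6.38
eef_pos: [0.6482, 0.0175, 0.0996]
eef_rot: [3.142, 0.001, 0.001]
ft_force: [0.8, 0.4, -0.4]
width: 0.0166
finger_force: 30.0
```

```bash
python3 -m crank '[[0,0,0.2,0,0,0],[0,0,0.3,0,0,0],[0,0,0.3,0,0,0],[0,0,0.3,0,0,0]]' && python3 -m crank '[[0,0,0.1,0,0,0],[0,0,0.1,0,0,0],[0,0,0.1,0,0,0]]'
```

```text
t: 6.72
eef_pos: [0.6486, 0.0175, 0.0974]
eef_rot: [3.142, -0.0, 0.001]
ft_force: [-0.5, -0.0, -0.9]
width: 0.0159
finger_force: 30.0
t: 6.97
eef_pos: [0.649, 0.0175, 0.0969]
eef_rot: [3.141, -0.001, 0.001]
ft_force: [0.1, 0.1, 2.4]
width: 0.016
finger_force: 29.9
```

```bash
python3 -m crank '[[0,0,0.1,0,0,0],[0,0,0.1,0,0,0],[0,0,0.1,0,0,0]]' && python3 -m crank '[[0,0,0,0,0,0],[0,0,0,0,0,0],[0,0,0,0,0,0],[0,0,0,0,0,0],[0,0,0,0,0,0]]' 0.2 && python3 -m crank '[[0,0,-2,0,0,0],[0,0,-5,0,0,0],[0,0,-9,0,0,0],[0,0,-12.5,0,0,0],[-3,0,-12.5,0,0,0],[-5,0,-12.5,0,0,0],[-5,0,-12.5,0,0,0],[-5,0,-12.5,0,0,0]]'; python3 - <<'E'
from h import *
np.set_printoptions(precision=4,suppress=True)
s=bot.get_state(); i=bot.grab_frame("wrist"); sc=bot.grab_frame("scene")
cv2.imwrite("pics/w3.png",i); cv2.imwrite("pics/s3.png",sc); C=cam("wrist",s); S=cam("scene")
for n,I,CC in(("w",i,C),("s",sc,S)):
    print(n,[(np.round(cv2.minEnclosingCircle(c)[0],1).tolist(),plane(CC,cv2.minEnclosingCircle(c)[0],.139)[0]) for c in blobs(I,*RED,amin=12) if abs(plane(CC,cv2.minEnclosingCircle(c)[0],.139)[0]-[.647,.018,.139]).max()<.12])
v=np.zeros((600,800,3),np.uint8); v[:420,:560]=i; v[420:600,:360]=cv2.resize(sc[170:260,200:380],(360,180)); cv2.imwrite("pics/v3.png",v)
E
```

```text
t: 7.22
eef_pos: [0.6496, 0.0175, 0.0968]
eef_rot: [3.141, -0.003, 0.001]
ft_force: [0.3, 0.1, 6.5]
width: 0.016
finger_force: 29.9
t: 7.63
eef_pos: [0.6483, 0.0175, 0.0949]
eef_rot: [3.141, 0.001, 0.001]
ft_force: [-0.9, 0.9, -0.1]
width: 0.0342
finger_force: 0.0
t: 8.3
eef_pos: [0.5979, 0.0175, 0.2207]
eef_rot: [3.142, -0.001, 0.001]
ft_force: [0.4, 0.1, 0.2]
width: 0.0342
finger_force: 0.0
w [([359.1, 154.5], array([ 0.6437, -0.043 ,  0.139 ])), ([280.0, 151.5], array([0.6459, 0.0173, 0.139 ])), ([199.7, 146.8], array([0.6495, 0.078 , 0.139 ]))]
s [([295.0, 224.3], array([0.6495, 0.0765, 0.139 ])), ([276.0, 213.8], array([0.6446, 0.0161, 0.139 ])), ([257.0, 204.6], array([ 0.6435, -0.0441,  0.139 ]))]
```

View pics/v3.png

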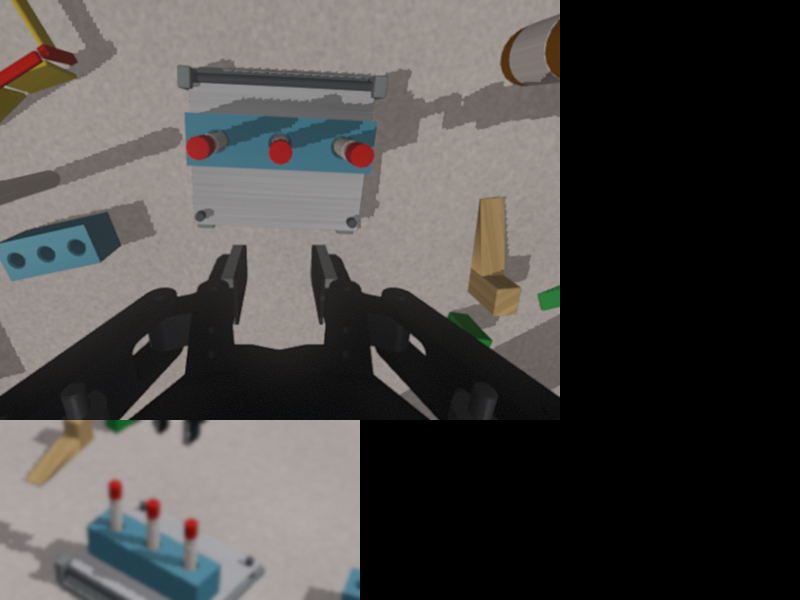

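Wrist view: three caps in a row at (200,147), (280,152) and (359,155), with the middle tube at the same height as its neighbours and released, so it is seated. The wooden wedge is at (490,250), with its block at (495,292). I go above it.

```bash
python3 -m crank '[[-2,3.5,0,0,0,0],[-4,7,0,0,0,0],[-6,10.5,0,0,0,0],[-7.5,14,0,0,0,0],[-9,17.5,0,0,0,0],[-11,21,0,0,0,0],[-13,24.5,0,0,0,0],[-14.3,27,0,0,0,0],[-14.3,28,0,0,0,0],[-14.3,28,0,0,0,0],[-14.3,28,0,0,0,0]]' -0.6; python3 - <<'E'
from h import *
np.set_printoptions(precision=4,suppress=True)
s=bot.get_state(); i=bot.grab_frame("wrist"); cv2.imwrite("pics/w4.png",i); C=cam("wrist",s); np.save("s4.npy",s,allow_pickle=True)
print(s["eef_pos"],s["eef_rot"])
h=cv2.cvtColor(i,cv2.COLOR_BGR2HSV); x,y=proj(C,[[.4545,-.2624,.055]])[0].astype(int); print(x,y,h[y,x],h[y-70,x])
for c in blobs(i,*WOOD,amin=300):
    print(cv2.minAreaRect(c)); a=cv2.approxPolyDP(c,3,True)[:,0]; print(a.tolist())
cv2.imwrite("pics/v4.png",cv2.resize(i[0:330,150:450],(727,800))[:600] if 0 else cv2.resize(i[:300,140:440],(600,600)))
E
```

```text
t: 9.32
eef_pos: [0.4566, -0.2626, 0.2199]
eef_rot: [-3.141, -0.0, -0.0]
ft_force: [0.3, 0.1, 0.2]
width: 0.0681
finger_force: 0.0
[ 0.4566 -0.2626  0.2199] [-3.1407 -0.0001 -0.0002]
279 189 [ 18 114 139] [ 18 113 136]
((537.470458984375, 343.1246032714844), (51.218353271484375, 14.130597114562988), 31.75948143005371)
[[513, 334], [520, 334], [519, 340], [525, 338], [527, 344], [530, 339], [529, 343], [531, 340], [537, 349], [540, 346], [539, 352], [543, 350], [549, 358], [550, 352], [559, 357], [559, 351], [541, 337]]
((279.1416320800781, 143.1239013671875), (130.11117553710938, 27.53886604309082), 86.18592071533203)
[[287, 78], [262, 80], [271, 208], [296, 206]]
```

View pics/v4.png

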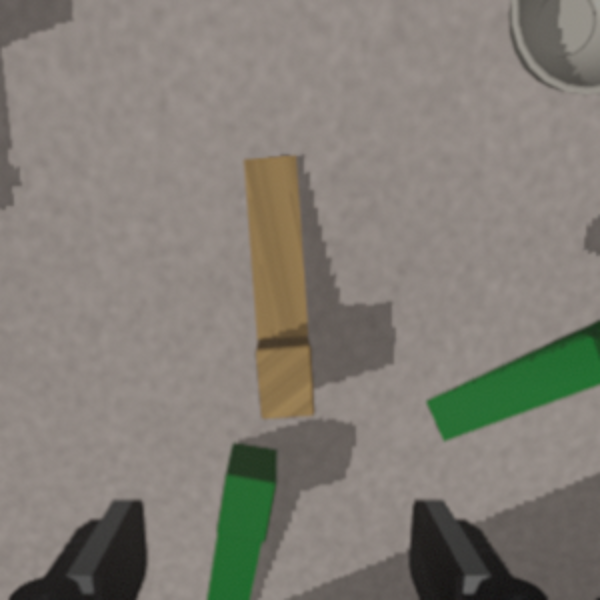

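```bash
python3 - <<'E'
from h import *
np.set_printoptions(precision=4,suppress=True)
s=np.load("s4.npy",allow_pickle=True).item(); C=cam("wrist",s); T=cam("top")
b=plane(C,[(268.5,174),(295,172.5),(297.5,207),(271,209)],.055); t=plane(C,[(262,80),(287,78)],.004)
print(b,b.mean(0)); print(t,t.mean(0)); d=t.mean(0)-b.mean(0); print("yaw",np.degrees(np.arctan2(d[1],d[0])),"len",np.hypot(*d[:2]), "side yaw",np.degrees(np.arctan2(*(t[0]-b[3])[1::-1])),np.degrees(np.arctan2(*(t[1]-b[2])[1::-1])))
c=lambda x,y:(90+x/2.667,130+y/2.667)
print("tri block top",tri(C,np.mean([(268.5,174),(295,172.5),(297.5,207),(271,209)],0),T,np.mean([c(701,268),c(735,268),c(741,308),c(707,313)],0)))
print("tri thin end",tri(C,(274.5,79),T,np.mean([c(686,173),c(717,171)],0)))
print("green front top",plane(C,[(140+233/2,445/2),(140+277/2,450/2)],.055))
E
```

```text
[[ 0.4715 -0.251   0.055 ]
 [ 0.4731 -0.2791  0.055 ]
 [ 0.4348 -0.2824  0.055 ]
 [ 0.4325 -0.2533  0.055 ]] [ 0.4529 -0.2664  0.055 ]
[[ 0.5701 -0.2429  0.004 ]
 [ 0.5722 -0.2713  0.004 ]] [ 0.5711 -0.2571  0.004 ]
yaw 4.533327244871475 len 0.11856061032954679 side yaw 4.326941473012002 4.642386994441078
tri block top (array([ 0.4538, -0.2646,  0.0529]), [np.float64(0.0020608900113590675), np.float64(0.0020608900113589707)])
tri thin end (array([ 0.5706, -0.257 ,  0.0141]), [np.float64(0.0006144290537106655), np.float64(0.0006144290537105068)])
green front top [[ 0.4167 -0.237   0.055 ]
 [ 0.4137 -0.2615  0.055 ]]
```

```bash
python3 -m crank '[[-0.3,0.3,3,0,0,-4.5],[-0.3,0.3,7,0,0,-4.5],[-0.3,0.3,11,0,0,-4.5],[-0.3,0.3,14,0,0,-4.5],[-0.3,0.3,16.5,0,0,-4.5],[-0.3,0.3,18.5,0,0,-4.5],[-0.3,0.3,20,0,0,-4.5],[-0.3,0.3,20.7,0,0,-4.5],[-0.3,0.3,20.7,0,0,-4.5],[-0.3,0.3,20.7,0,0,-4.5]]' && python3 -m crank '[[0,0,0,0,0,0],[0,0,0,0,0,0],[0,0,0,0,0,0],[0,0,0,0,0,0],[0,0,0,0,0,0],[0,0,0,0,0,0],[0,0,0,0,0,0],[0,0,0,0,0,0]]' 1 60
```

```text
t: 10.2
eef_pos: [0.4536, -0.265, 0.0135]
eef_rot: [3.141, -0.0, 0.081]
ft_force: [0.2, 0.0, -0.4]
width: 0.068
finger_force: 0.0
t: 10.87
eef_pos: [0.4535, -0.2661, 0.0144]
eef_rot: [3.14, -0.002, 0.079]
ft_force: [0.2, 0.6, 5.5]
width: 0.0296
finger_force: 59.9
```

```bash
python3 -m crank '[[0,0,-3,0,0,0],[0,0,-6,0,0,0],[0,0,-8,0,0,0],[0,0,-8,0,0,0]]'; python3 -c "
from h import *
go([.407,.029,.094],-2.7)"
```

```text
t: 11.2
eef_pos: [0.455, -0.2671, 0.0974]
eef_rot: [3.136, -0.007, 0.079]
ft_force: [0.5, -0.5, -0.9]
width: 0.0294
finger_force: 59.6
row [-2.45, -29.9, 0.17, 0.27, -0.42, 7.23] rows>= 8.0
```

```bash
python3 -m crank '[[-0.3,-4,0,0,0,1],[-0.6,-8,0,0,0,2],[-0.9,-12,0,0,0,3],[-1.3,-16,0,0,0,4],[-1.6,-20,0,0,0,5],[-1.9,-24,0,0,0,6],[-2.2,-27.5,0,0,0,7],[-2.4,-29.5,0,0,0,7.2],[-2.4,-29.9,0,0,0,7.2],[-2.4,-29.9,0,0,0,7.2],[-2.4,-29.9,0,0,0,7.2]]'; python3 - <<'E'
from h import *
np.set_printoptions(precision=4,suppress=True)
s=bot.get_state(); i=bot.grab_frame("wrist"); cv2.imwrite("pics/w5.png",i); C=cam("wrist",s); np.save("s5.npy",s,allow_pickle=True)
print(s["eef_pos"],s["eef_rot"]); go([.407,.029,.014],-2.7,s)
for c in blobs(i,*RED,amin=60): p=cv2.minEnclosingCircle(c)[0]; print(np.round(p,1),plane(C,p,.139)[0])
for c in blobs(i,*WOOD,amin=300): print(cv2.approxPolyDP(c,3,True)[:,0].tolist())
print("bar ends/mid proj",proj(C,[[.5471+.0035,.0227+.075,.012],[.5471,.0227,.012],[.5471-.0035,.0227-.075,.012]]))
cv2.imwrite("pics/v5.png",i)
E
```

```text
t: 12.12
eef_pos: [0.4051, 0.0301, 0.0929]
eef_rot: [3.141, 0.001, -0.046]
ft_force: [0.1, 0.0, -1.6]
width: 0.0294
finger_force: 60.2
[0.4051 0.0301 0.0929] [ 3.141   0.0006 -0.0459]
row [0.2, 0.09, 7.89, 0.03, 0.03, 0.07] rows>= 2.0
[[249, 13], [250, 244], [242, 264], [246, 344], [309, 344], [316, 275], [308, 237], [313, 14]]
bar ends/mid proj [[168.7098   9.8202]
 [280.8507   9.3307]
 [392.8627   9.9891]]
```

View pics/v5.png

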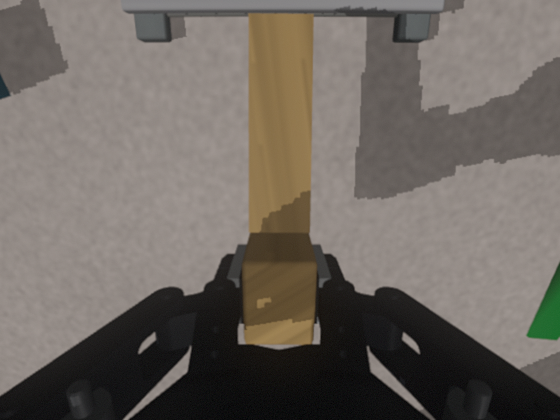

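Wrist view: the wedge (columns 249–313) points squarely at the deck's front edge (row ~13), midway between the base rails at (155,27) and (412,27). I lower it, then push.

```bash
python3 -m crank '[[0.2,0,3,0,0,0],[0.2,0,5.5,0,0,0],[0.2,0,6.8,0,0,0],[0.2,0,7.4,0,0,0],[0.2,0,7.7,0,0,0],[0.2,0,7.9,0,0,0],[0.2,0,7.9,0,0,0],[0.2,0,7.9,0,0,0]]' && python3 -m crank '[[0,0,0.05,0,0,0],[0,0,0.05,0,0,0],[0,0,0.05,0,0,0]]'
```

```text
t: 12.83
eef_pos: [0.4081, 0.0302, 0.015]
eef_rot: [-3.141, -0.002, -0.047]
ft_force: [0.5, -0.4, -1.4]
width: 0.0292
finger_force: 60.2
t: 13.08
eef_pos: [0.4079, 0.0304, 0.0144]
eef_rot: [3.141, -0.002, -0.046]
ft_force: [-0.1, -0.9, 4.7]
width: 0.0292
finger_force: 60.6
```

```bash
python3 -m crank '[[1,0,0,0,0,0],[2,0,0,0,0,0],[3,0,0,0,0,0],[4,0,0,0,0,0],[4.8,0,0,0,0,0],[5.3,0,0,0,0,0],[5.3,0,0,0,0,0]]' && python3 -m crank '[[0.3,0,0,0,0,0],[0.6,0,0,0,0,0],[0.9,0,0,0,0,0],[1.1,0,0,0,0,0],[1.1,0,0,0,0,0]]' && python3 -m crank '[[0.3,0,0,0,0,0],[0.6,0,0,0,0,0],[0.9,0,0,0,0,0],[1,0,0,0,0,0],[1,0,0,0,0,0]]'
```

```text
t: 13.67
eef_pos: [0.4601, 0.0281, 0.0144]
eef_rot: [3.142, 0.001, -0.046]
ft_force: [-1.8, -0.5, 6.3]
width: 0.0294
finger_force: 61.1
t: 14.08
eef_pos: [0.4677, 0.0277, 0.0143]
eef_rot: [3.141, 0.007, -0.047]
ft_force: [-10.0, -0.5, 13.6]
width: 0.0295
finger_force: 61.9
t: 14.5
eef_pos: [0.4741, 0.0272, 0.0143]
eef_rot: [3.141, 0.014, -0.047]
ft_force: [-17.6, -0.0, 21.8]
width: 0.0296
finger_force: 62.8
```

```bash
python3 -m crank '[[0,0,-0.05,0,0.4,0],[0.2,0,-0.1,0,0.8,0],[0.4,0,-0.1,0,0.8,0],[0.6,0,-0.1,0,1,0],[0.6,0,-0.1,0,1,0],[0.6,0,-0.1,0,1,0]]'
```

```text
t: 15.0
eef_pos: [0.4799, 0.0269, 0.0143]
eef_rot: [3.141, -0.002, -0.047]
ft_force: [-11.4, 0.7, 14.0]
width: 0.0295
finger_force: 61.7
```

```bash
python3 -m crank '[[0.3,0,0,0,0.2,0],[0.6,0,-0.05,0,0.4,0],[0.8,0,-0.1,0,0.5,0],[1,0,-0.1,0,0.5,0],[1,0,-0.1,0,0.5,0],[1,0,-0.1,0,0.5,0]]'; python3 - <<'E'
from h import *
np.set_printoptions(precision=4,suppress=True)
s=bot.get_state(); w=bot.grab_frame("wrist"); sc=bot.grab_frame("scene"); C=cam("wrist",s); S=cam("scene")
cv2.imwrite("pics/w6.png",w); cv2.imwrite("pics/s6.png",sc)
for n in("s3","s6"):
    I=cv2.imread(f"pics/{n}.png"); print(n,[np.round(cv2.minEnclosingCircle(c)[0],1).tolist() for c in blobs(I,*RED,amin=12) if 240<c[:,0,0].mean()<310])
# expected cap pixel shift for 5 mm lift: rotate about hinge
yaw=np.radians(-2.7); ex=np.array([np.cos(yaw),np.sin(yaw),0]); hp=np.array([.647,.018,0])+.06*ex; hp[2]=.02
ey=np.array([-np.sin(yaw),np.cos(yaw),0]); c0=np.array([.647,.018,.139])
for L in(2,5,8): q=hp+R.from_rotvec(ey*L/160).apply(c0-hp); print(L,proj(S,[q])[0]-proj(S,[c0])[0])
for c in blobs(w,*WOOD,amin=300): print(cv2.approxPolyDP(c,3,True)[:,0].tolist())
v=np.zeros((600,800,3),np.uint8); v[:420,:560]=w; v[420:600,:360]=cv2.resize(sc[170:260,200:380],(360,180)); cv2.imwrite("pics/v6.png",v)
E
```

```text
t: 15.5
eef_pos: [0.4961, 0.0263, 0.0153]
eef_rot: [3.141, -0.024, -0.046]
ft_force: [-3.0, -0.4, -5.5]
width: 0.0297
finger_force: 59.5
s3 [[295.0, 224.3], [276.0, 213.8], [257.0, 204.6]]
s6 [[294.0, 224.5], [273.5, 214.3], [255.5, 205.0]]
2 [-0.3789  0.0784]
5 [-0.953   0.2108]
8 [-1.5339  0.3607]
[[249, 182], [251, 241], [242, 264], [246, 344], [310, 344], [315, 262], [309, 259], [313, 258], [308, 236], [310, 183]]
```

View pics/v6.png

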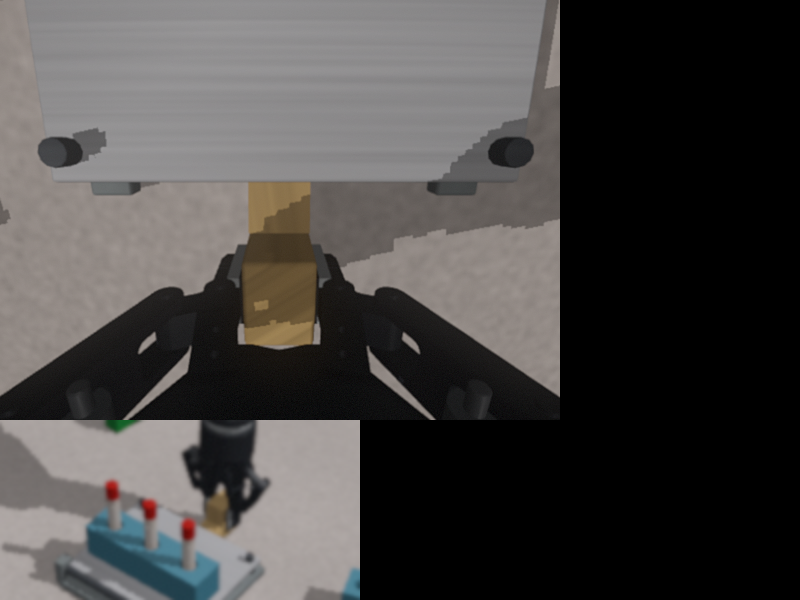

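Wrist view: the wedge is under the bar with the deck edge at row 181, but the tool is pitched slightly nose-up. I level it.

```bash
python3 -m crank '[[0,0,0,0,-0.5,0],[-0.1,0,0.05,0,-1,0],[-0.2,0,0.08,0,-1.2,0],[-0.2,0,0.08,0,-1.2,0],[-0.2,0,0.08,0,-1.2,0],[-0.2,0,0.08,0,-1.2,0]]'
```

```text
t: 16.1
eef_pos: [0.4965, 0.0263, 0.0155]
eef_rot: [-3.142, -0.008, -0.046]
ft_force: [1.4, -0.4, -5.8]
width: 0.0294
finger_force: 59.6
```

```bash
python3 -m crank '[[-0.1,0,0.05,0,-0.3,0],[-0.2,0,0.1,0,-0.5,0],[-0.2,0,0.12,0,-0.5,0],[-0.2,0,0.12,0,-0.5,0],[-0.2,0,0.12,0,-0.5,0],[-0.2,0,0.12,0,-0.5,0]]'
```

```text
t: 16.6
eef_pos: [0.494, 0.0265, 0.0143]
eef_rot: [-3.141, 0.001, -0.046]
ft_force: [2.3, 0.5, -1.3]
width: 0.0297
finger_force: 60.0
```

```bash
python3 -m crank '[[0,0,0,0,0,0],[0,0,0,0,0,0],[0,0,0,0,0,0],[0,0,0,0,0,0],[0,0,0,0,0,0],[0,0,0,0,0,0]]'; python3 - <<'E'
from h import *
np.set_printoptions(precision=3,suppress=True)
sc=bot.grab_frame("scene"); w=bot.grab_frame("wrist"); cv2.imwrite("pics/s7.png",sc); cv2.imwrite("pics/w7.png",w); S=cam("scene")
yaw=np.radians(-2.7); ex=np.array([np.cos(yaw),np.sin(yaw),0]); ey=np.array([-np.sin(yaw),np.cos(yaw),0]); o=np.array([.647,.018,0]); hp=o+.06*ex+[0,0,.02]
def m(p,L): return hp+R.from_rotvec(ey*L/160).apply(p-hp)
pts={"capA":o+.06*ey+[0,0,.139],"capM":o+[0,0,.139],"capB":o-.06*ey+[0,0,.139],"frontA":o-.095*ex+.085*ey+[0,0,.03],"frontB":o-.095*ex-.085*ey+[0,0,.03],"blkA":o+.09*ey+.025*ex+[0,0,.08]}
a=cv2.imread("pics/s3.png"); P=np.float32([proj(S,[p])[0] for p in pts.values()])
q,st,_=cv2.calcOpticalFlowPyrLK(a,sc,P.reshape(-1,1,2),None,winSize=(11,11),maxLevel=1)
for (n,p),u,v in zip(pts.items(),P,q[:,0]): print(n,u,"seen",v-u,"5mm:",proj(S,[m(p,5)])[0]-proj(S,[p])[0])
I=sc; print([np.round(cv2.minEnclosingCircle(c)[0],1).tolist() for c in blobs(I,*RED,amin=12) if 240<c[:,0,0].mean()<310])
v=np.vstack([cv2.resize(a[195:285,220:340],(800,300)) if 0 else cv2.resize(a[195:285,210:340],(433,300),interpolation=cv2.INTER_CUBIC),cv2.resize(sc[195:285,210:340],(433,300),interpolation=cv2.INTER_CUBIC)]); cv2.imwrite("pics/v7.png",v)
E
```

```text
t: 17.1
eef_pos: [0.4939, 0.0265, 0.0143]
eef_rot: [-3.141, 0.002, -0.046]
ft_force: [2.9, 1.0, 1.4]
width: 0.0295
finger_force: 60.2
capA [295.43  224.628] seen [-0.732 -0.148] 5mm: [-0.921  0.244]
capM [276.049 214.601] seen [-1.091 -0.243] 5mm: [-0.953  0.211]
capB [257.524 205.014] seen [-1.2    0.454] 5mm: [-0.981  0.181]
frontA [323.756 240.733] seen [-0.114 -1.242] 5mm: [ 0.021 -1.258]
frontB [273.689 214.753] seen [-1.276 -0.428] 5mm: [-0.097 -1.248]
blkA [298.565 253.214] seen [-0.259  0.042] 5mm: [-0.455  0.119]
[[294.0, 224.0], [274.0, 214.3], [256.0, 204.8]]
```

View pics/v7.png

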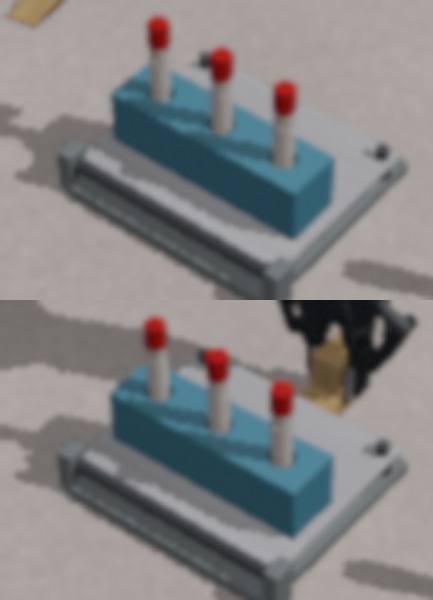

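The scene comparison shows all three tubes upright and level with each other. The image shifts match a lift of about 5 mm, and the forces are low, so I hand in.

```bash
python3 -c "
from cell import bot
print(bot.close_job())"
```

```text
the job is handed in; nothing more can be done
None
```

The job is handed in at about 17 s of robot time: the tube is seated and released in the stand's middle hole, and the wooden wedge, still gripped by its block, lifts the front edge by about 5 mm (estimated from the images and the wedge's travel); no verdict was returned.

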